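# Let the walnut into the lever-lid nut box

## Robot

A 6-joint arm with a two-finger parallel gripper is mounted at the origin on the work surface. World frame = base frame: x ahead of the robot, y to its left, z up, the work surface at z = 0. Lengths are in mm, angles in rad, forces in N, time in s.
With the tool pointing down it reaches from about 300 to 850 mm from the base axis. Payload 4.2 kg.
Tool frame: the origin (TCP) lies between the finger pads; the fingertips stand 25 mm ahead of it and the grasp point (between the pads) lies 6 mm ahead of it; z points along the fingers, y is the line along which they close (so a half turn about z gives the same grasp; the last joint's range is limited). The gripper opens to 91 mm and grips with 3 to 60 N. Pads are 32 mm wide; open, the fingers measure 118 mm over their backs; the gripper's body (76 mm by 178 mm) begins 60 mm behind the grasp point.
Start: joints at [1.177, 0.32, 1.565, -0, 1.257, -0.02], TCP at [209.967, 535.308, 238.976] pointing down, gripper open.
Joint ranges: [-3.11, 3.11], [-0.84, 2.01], [0.21, 2.61], [-1.34, 4.49], [0.05, 2.63], [-2.56, 2.56]. Speed limits (rad/s): [2.57, 2.57, 3.14, 3.14, 3.14, 3.14].

## Interface

Orientations are given as a rotation vector (axis times angle).
In Python, from bench import bot gives the robot as it stands.
- The arm moves only by the shell command python3 -m crank 'ROWS' [FORCE]. ROWS is JSON, a list of rows, each a list of 7 numbers: the closure, from -1 (fully open) to 1 (shut), so that 0 is half open, then the shift along the tool's x, y, z in m, then the turn, a rotation vector about the tool's x, y, z in degrees. In form: [[fingers, tx, ty, tz, ax, ay, az], ...]. A call has 1 to 12 rows; each row is the pose to reach, as a shift and turn from the pose commanded when the call began, along the tool's axes at that moment; what a row does not reach only later rows make up. A row lasts 1/12 s, in which the tool goes at most 41.7 mm and 7.16 degrees, less where a joint would pass 70% of its speed; a pose out of reach is approached as far as the arm can. A call with a gripper value outside its range is refused whole. The fingers move at their own pace and stop on an object; FORCE is the grip in N (left out, the last holds). Time passes only in rows, so rows that repeat a pose let the fingers close. It gives the time, the measured TCP pose, the force, the opening and the grip force at its end, in the units of the state.
- bot.get_state(): the state, without advancing time (a new reading comes with each control period).
- bot.capture(name): name is "scene" or "top"; returns the picture (420x560x3 uint8, red, green, blue); there is no depth.
- bot.camera_model(name): a dict with "fovy" (degrees; the focal length in pixels is half the picture's height over the tangent of half this angle, whatever the lens; pixels are square), "cx", "cy" (the principal point, pixels), "xyz" and "orientation" of the camera in the world. Camera axes: x right, y down, z forward; pixel columns grow to the right and rows downward; lengths in mm; the calibration is good to about 2 mm. A picture is of the moment at which its call begins. camera_model takes no time and is no camera call.
- bot.hand_in(): hands the job in; it is judged then, once.
The state is a dict: "t": time; "joint_positions": joint angles; "dq": joint speeds; "joint_efforts": joint torques, N m; "ee_pos": TCP position; "tool_rot": TCP orientation; "ft_force": force on the tool from outside, world axes, zero at the start; "moment": the same for the moment, N m; "gripper_width": opening from 0.0 (shut) to 1.0 (fully open); "finger_force": force on a finger pad.
Only numpy, scipy, OpenCV 4.12 (cv2) and the standard library are available. Lean on these libraries where they do the work, as an engineer would, in place of code of your own. Each camera call takes 0.05 s, during which the arm holds its last target. There are 200 camera calls.

## Task

Press the red lever of the nut box all the way down with your fingertips so that the lid swings wide open, and keep it there until the walnut waiting in the side chute has rolled into the box. Then ease the lever back up so that the lid comes down shut without slamming, and take your hand away. Touch neither the lid nor the walnut, and leave the pen tray, wallet and vase where they are.

Things in the scene. Friction and masses are not known exactly. Their poses are not given: they have to be found in the camera images.
- nut_box: Beige box, 170 (x) by 200 (y) by 100 mm high, walls 6 mm, fixed. Origin: centre of its underside, z up. The lever sticks out of its -x face; the lid is hinged along its +x rim. A wooden chute, 50 mm wide (x from -55 to -5 mm) and 105 mm long, stands out of its +y side, sloping down to the rim; its rails reach 150 mm above the table.
- lid_panel: The box's beige lid: a shallow upturned tray 170 by 200 by 31 mm, 0.15 to 0.25 kg; shut, its top is 132 mm above the table. Origin on the hinge line (box x +85 mm, 101 mm above the table); shut, its axes are the box's, and it extends to its own -x. As it lifts, its front edge rises and goes back to +x, away from the lever.
- lid (a joint): Lid angle, rad: 0 shut, about 1.1 fully open. Linked rigidly to the lever, at 3 times the lever's angle. Its weight shuts it and lifts the lever when let go, and then it slams. Wide open: above 0.95. Shut: below 0.05. Slamming: closing faster than 1.5 rad/s in its last 0.3 rad (paddle rising at some 65 mm/s).
- paddle: Red plate at the lever's end, to be pressed down: 45 (x) by 60 (y) by 8 mm. Origin: centre of its top face, z its normal. Up, it is 85 mm above the table, 188 mm from the box's centre to -x, sloping 0.17 rad up away from the box; fully down, 37 mm above the table, sloping 0.2 rad down. It moves straight down within 5 mm. Pressing takes 3 to 7 N, with a hard stop at the bottom.
- lever (a joint): Angle of the lever, rad: 0 up (lid shut), 0.367 at the bottom stop (lid fully open); the lever is 130 mm from its pivot (60 mm from the box's centre to -x, 55 mm above the table) to the paddle.
- walnut: Brown walnut, a ball 34 mm in diameter, about 15 g, loose. Origin: its centre. It waits at the low end of the chute against the side of the shut lid, at about x = -30, y = +118, z = 122 mm in the box's frame, and rolls into the box by itself within about a second once the lid is open.
- pen_tray: Loose beige tray with three pens, 80 (x) by 160 (y) by 18 mm, origin at the centre of its underside. Leave alone.
- wallet: Loose black wallet, 90 by 110 by 19 mm, origin at the centre of its underside. Leave alone.
- vase: Loose round glass vase, 60 mm in diameter and 120 mm high, with a flower that reaches 220 mm; origin at the centre of its underside. Leave alone.
Mind the look-alikes: they are no part of the job. There is more than one size of the walnut; the one meant has the size given above.

How it is judged:
By the outcome, as a careful person would: the job done as asked, in the order asked, and still so for the second after the job is handed in, with the robot touching nothing.
It also fails if it takes over 38 s, if anything falls off the work surface, if the arm or the gripper's body presses on something with over 40 N, if the wrist force passes 120 N, or if a joint passes its speed limit or range.

## Working session

There is one attempt and no reset: what is moved stays moved. The work goes in short steps, Python scripts to look and compute and a shell command to move; the robot and the scene stay as the last step left them, time stands still between calls to the robot, and variables do not carry over. Pictures are saved under pics/ and viewed, at most 10 in all, crops included, and the job is handed in when it is done.

```bash
mkdir -p pics; python3 - <<'E'
from bench import bot
import cv2
for n in("scene","top"):
    cv2.imwrite(f"pics/{n}0.png",bot.capture(n)[:,:,::-1]); print(bot.camera_model(n))
print(bot.get_state())
E
```

```text
{'fovy': 44.70993032841332, 'cx': 281.2721674744052, 'cy': 214.67988836321763, 'xyz': array([976.46410936, 681.73824667, 672.91549102]), 'orientation': array([-0.63407787, -2.54060076,  1.26965674])}
{'fovy': 45.256584595489244, 'cx': 280.7630801035, 'cy': 219.20705659123584, 'xyz': array([ 534.67516544,   15.73680765, 1082.1077389 ]), 'orientation': array([-2.18349147,  2.2129061 , -0.03960712])}
{'t': 0.1, 'joint_positions': array([ 1.17699541e+00,  3.20263336e-01,  1.56556627e+00, -3.89717993e-05,
        1.25738443e+00, -2.00210872e-02]), 'dq': array([-6.16276465e-05, -1.79768606e-03, -2.69844382e-03, -1.38107213e-03,
       -2.65012198e-04,  1.21675468e-03]), 'joint_efforts': array([-1.68372558e-04, -4.13334739e+01, -2.32509828e+01,  7.27690221e-02,
        4.21291986e-02, -7.11916687e-05]), 'ee_pos': array([209.81734801, 534.91066903, 238.18041625]), 'tool_rot': array([-5.83646153e-01, -3.08659852e+00,  2.50426006e-03]), 'ft_force': array([0.80783628, 0.0492399 , 0.06388038]), 'moment': array([-0.03544436, -0.04238934, -0.00775462]), 'finger_force': 0.0, 'gripper_width': 1.0008442252286678}
```

View pics/scene0.png

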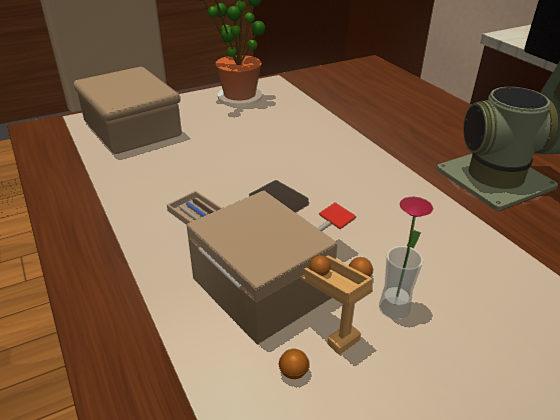

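View pics/top0.png

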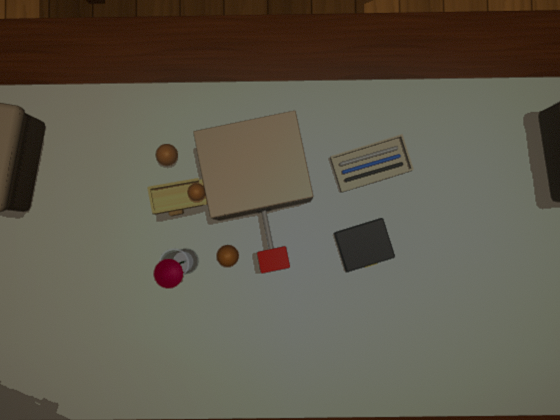

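The scene view shows the box with the red paddle at (338,215), the waiting walnut at (320,265) in the chute, and the vase at (400,285). In the top view the paddle is at (273,260), the lid spans roughly (195..312, 112..218), the flower is at (168,273), and a decoy walnut lies at (228,256), about 30 px from the paddle.

```bash
cat > h.py <<'E'
from bench import bot
import cv2, numpy as np
from scipy.spatial.transform import Rotation as R
def ray(n,uv):
    m=bot.camera_model(n); f=210/np.tan(np.radians(m["fovy"]/2))
    d=R.from_rotvec(m["orientation"]).apply([(uv[0]-m["cx"])/f,(uv[1]-m["cy"])/f,1.])
    return m["xyz"],d
def onz(n,uv,z):
    o,d=ray(n,uv); return o+d*(z-o[2])/d[2]
def two(uv1,uv2):
    (a,u),(b,v)=ray("scene",uv1),ray("top",uv2)
    s=np.linalg.lstsq(np.c_[u,-v],b-a,rcond=None)[0]; p,q=a+s[0]*u,b+s[1]*v
    return (p+q)/2,np.linalg.norm(p-q)
def red(img,x0,x1,y0,y1):
    i=img.astype(int); m=((i[...,0]>90)&(i[...,1]<.3*i[...,0])&(i[...,2]<.25*i[...,0])).astype(np.uint8)
    k=np.zeros_like(m);k[y0:y1,x0:x1]=1; m*=k
    c=max(cv2.findContours(m,0,1)[0],key=cv2.contourArea); return c
E
python3 - <<'E'
from h import *
np.set_printoptions(precision=1,suppress=True)
S=cv2.imread("pics/scene0.png")[...,::-1];T=cv2.imread("pics/top0.png")[...,::-1]
cs=red(S,300,370,190,240);ct=red(T,245,300,235,285)
cen=lambda c:(lambda m:(m['m10']/m['m00'],m['m01']/m['m00']))(cv2.moments(c))
print(cen(cs),cen(ct),two(cen(cs),cen(ct)),onz("top",cen(ct),85))
r=cv2.minAreaRect(ct);b=cv2.boxPoints(r);print(r);print(np.array([onz("top",p,85) for p in b]))
for p in[(195,129),(296,111),(312,197),(214,217)]:print(p,onz("top",p,130))
print("walnut",onz("top",(197,192),122),two((320,264),(197,192)))
print("decoy",onz("top",(228,256),20),"vase",onz("top",(183,262),0),"flower",two((416,205),(168,273)),"wallet",[onz("top",p,19) for p in[(334,236),(346,271),(394,257),(382,219)]])
E
```

```text
(337.23653300931545, 214.8910490076954) (272.96194824961947, 259.32450532724505) (array([496.2,  37.2,  80.8]), np.float64(0.5729628759334356)) [496.6  36.9  85. ]
((272.84613037109375, 259.2308044433594), (20.788311004638672, 28.63295555114746), 78.69007110595703)
[[511.7  68.7  85. ]
 [522.1  13.1  85. ]
 [481.8   5.6  85. ]
 [471.5  61.1  85. ]]
(195, 129) [748.2 181.5 130. ]
(296, 111) [780.  -11.6 130. ]
(312, 197) [615.1 -39.5 130. ]
(214, 217) [579.7 146.6 130. ]
walnut [628.4 179.8 122. ] (array([627.8, 180.1, 122.8]), np.float64(1.3236949799809203))
decoy [502.3 132.8  20. ] vase [490.1 231.7   0. ] flower (array([480. , 215.5, 212.6]), np.float64(0.9210783615769172)) wallet [array([541.4, -91. ,  19. ]), array([ 467.6, -114.9,   19. ]), array([ 495.6, -216.3,   19. ]), array([ 575.9, -192.8,   19. ])]
```

```bash
cat > go.py <<'E'
from h import *
import sys
s=bot.get_state(); M=R.from_rotvec(s["tool_rot"]); yaw=0.175
def rel(p):
    ex=np.array([np.cos(yaw),np.sin(yaw),0])
    out=[]
    for sg in(1,-1):
        x=sg*ex; z=np.array([0,0,-1.]); W=R.from_matrix(np.c_[x,np.cross(z,x),z])
        out.append(np.degrees((M.inv()*W).as_rotvec()).round(2))
    return (M.inv().apply(np.array(p,float)-s["ee_pos"])/1000).round(4),out
print(s["t"],s["ee_pos"].round(1),s["ft_force"].round(1),s["gripper_width"])
if len(sys.argv)>1: print(rel([float(a) for a in sys.argv[1:4]]))
E
python3 go.py 496 37 290; python3 -c "
from h import *
print(R.from_rotvec(bot.get_state()['tool_rot']).as_matrix().round(3))"
```

```text
0.1 [209.8 534.9 238.2] [0.8 0.  0.1] 1.0008442252286678
(array([-0.4482, -0.3591, -0.0512]), [array([-3.0000e-02,  1.2000e-01,  1.4856e+02]), array([-9.000e-02, -3.000e-02, -3.144e+01])])
[[-0.931  0.365 -0.001]
 [ 0.365  0.931 -0.002]
 [-0.    -0.002 -1.   ]]
```

```bash
python3 -m crank '[[1,0,0,-0.04,0,0,0],[1,0,0,-0.055,0,0,0],[1,-0.03,-0.024,-0.055,0,0,-3],[1,-0.06,-0.048,-0.055,0,0,-6],[1,-0.09,-0.072,-0.055,0,0,-9],[1,-0.12,-0.096,-0.055,0,0,-12],[1,-0.15,-0.12,-0.055,0,0,-15],[1,-0.18,-0.144,-0.055,0,0,-18],[1,-0.21,-0.168,-0.055,0,0,-21],[1,-0.24,-0.192,-0.055,0,0,-24],[1,-0.27,-0.216,-0.055,0,0,-27],[1,-0.30,-0.24,-0.055,0,0,-30]]' 10; python3 go.py 496 37 290
```

```text
t: 1.1
ee_pos: [401.9, 200.5, 293.8]
tool_rot: [0.239, -3.132, -0.0]
ft_force: [0.4, 0.9, 0.6]
gripper_width: 0.155
finger_force: 0.0
1.1 [401.9 200.5 293.8] [0.4 0.9 0.6] 0.15476227424269906
(array([-0.0682, -0.1759,  0.0037]), [array([-2.0000e-02, -0.0000e+00,  1.7872e+02]), array([ 0.  , -0.02, -1.28])])
```

```bash
python3 -m crank '[[1,-0.012,-0.03,0,0,0,-1.4],[1,-0.024,-0.06,0,0,0,-1.4],[1,-0.036,-0.09,0,0,0,-1.4],[1,-0.048,-0.12,0,0,0,-1.4],[1,-0.06,-0.15,0,0,0,-1.4],[1,-0.0685,-0.1765,0,0,0,-1.4],[1,-0.0685,-0.1765,0.04,0,0,-1.4],[1,-0.0685,-0.1765,0.08,0,0,-1.4],[1,-0.0685,-0.1765,0.11,0,0,-1.4],[1,-0.0685,-0.1765,0.13,0,0,-1.4],[1,-0.0685,-0.1765,0.13,0,0,-1.4]]'; python3 go.py 496 37 115; python3 - <<'E'
from h import *
S=bot.capture("scene");T=bot.capture("top")
cv2.imwrite("pics/c1.png",np.hstack([cv2.resize(S[120:320,230:430],(400,400)),cv2.resize(T[160:360,180:380],(400,400))])[:,:,::-1])
E
```

```text
t: 2.02
ee_pos: [492.3, 37.7, 159.4]
tool_rot: [0.272, -3.119, -0.001]
ft_force: [-0.4, -0.7, 0.5]
gripper_width: 0.005
finger_force: 0.0
2.0167 [492.3  37.7 159.4] [-0.4 -0.7  0.5] 0.00521415031265561
(array([-0.004 , -0.0014,  0.0444]), [array([-9.4000e-01, -1.2000e-01,  1.7993e+02]), array([ 0.08, -0.6 , -0.07])])
```

View pics/c1.png

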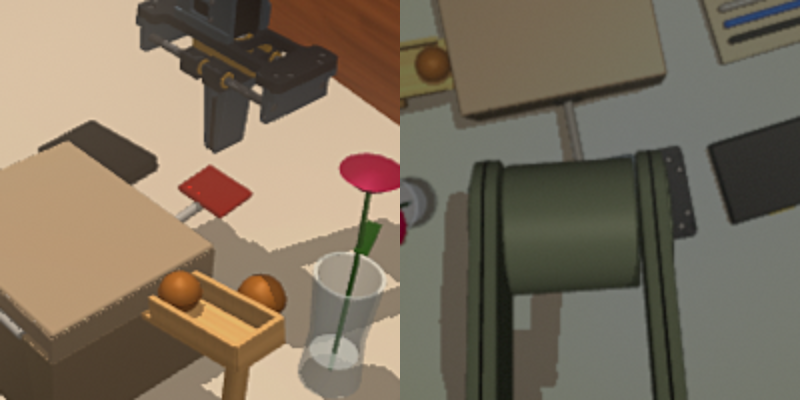

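The closed fingertips hang above the paddle (left half: tips at (225,140), paddle at (215,190)), clear of the flower and the lid.

```bash
python3 -m crank '[[1,-0.002,0,0.015,0,0,0],[1,-0.002,0,0.03,0,0,0],[1,-0.002,0,0.036,0,0,0],[1,-0.002,0,0.036,0,0,0],[1,-0.002,0,0.036,0,0,0]]'; python3 go.py 496 37 112
```

```text
t: 2.53
ee_pos: [498.5, 38.5, 129.2]
tool_rot: [-0.273, 3.128, 0.0]
ft_force: [0.5, 0.8, 0.2]
gripper_width: 0.004
finger_force: 0.0
2.5333 [498.5  38.5 129.2] [0.5 0.8 0.2] 0.004019012367847136
(array([ 0.0027, -0.001 ,  0.0172]), [array([1.9000e-01, 2.0000e-02, 1.7996e+02]), array([-0.01,  0.12, -0.04])])
```

```bash
python3 -m crank '[[1,0.002,-0.001,0.006,0,0,0],[1,0.002,-0.001,0.01,0,0,0],[1,0.002,-0.001,0.013,0,0,0],[1,0.002,-0.001,0.016,0,0,0],[1,0.002,-0.001,0.019,0,0,0],[1,0.002,-0.001,0.022,0,0,0],[1,0.002,-0.001,0.025,0,0,0],[1,0.002,-0.001,0.028,0,0,0],[1,0.002,-0.001,0.031,0,0,0],[1,0.002,-0.001,0.034,0,0,0],[1,0.002,-0.001,0.034,0,0,0],[1,0.002,-0.001,0.034,0,0,0]]'; python3 go.py 496 37 66
```

```text
t: 3.53
ee_pos: [495.8, 37.1, 93.7]
tool_rot: [0.273, -3.129, -0.0]
ft_force: [-2.5, 0.3, 2.4]
gripper_width: 0.004
finger_force: 1.0
3.5333 [495.8  37.1  93.7] [-2.5  0.3  2.4] 0.0038070602303735147
(array([-0.0002, -0.0001,  0.0277]), [array([-4.0000e-02, -2.0000e-02,  1.7995e+02]), array([ 0.01, -0.03, -0.05])])
```

```bash
python3 -m crank '[[1,0,0,0.003,0,0,0],[1,0,0,0.006,0,0,0],[1,0,0,0.009,0,0,0],[1,0,0,0.012,0,0,0],[1,0,0,0.015,0,0,0],[1,0,0,0.018,0,0,0],[1,0,0,0.021,0,0,0],[1,0,0,0.023,0,0,0],[1,0,0,0.025,0,0,0],[1,0,0,0.025,0,0,0],[1,0,0,0.025,0,0,0]]'; python3 go.py; python3 - <<'E'
from h import *
S=bot.capture("scene")
cv2.imwrite("pics/c2.png",cv2.resize(S[120:370,150:450],(720,600))[:,:,::-1])
E
```

```text
t: 4.45
ee_pos: [495.9, 37.1, 68.8]
tool_rot: [0.273, -3.13, -0.0]
ft_force: [-0.1, -0.4, 0.8]
gripper_width: 0.003
finger_force: 0.3
4.45 [495.9  37.1  68.8] [-0.1 -0.4  0.8] 0.0027109476251610098
```

View pics/c2.png

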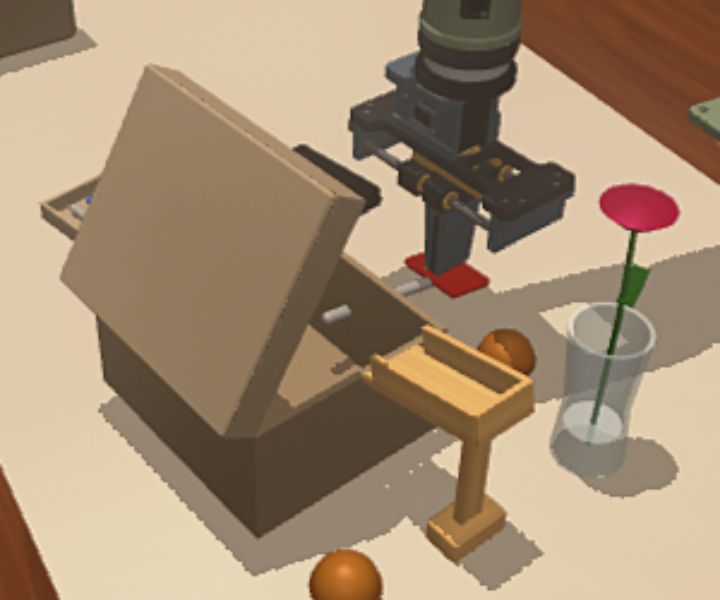

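The lid stands about 60° open at the right, the chute is empty (450,370), and the fingertips rest on the paddle (447,275). I'll press the last millimetres to the stop and hold.

```bash
python3 -m crank '[[1,0,0,0.001,0,0,0],[1,0,0,0.002,0,0,0],[1,0,0,0.003,0,0,0],[1,0,0,0.003,0,0,0],[1,0,0,0.003,0,0,0],[1,0,0,0.003,0,0,0]]'
```

```text
t: 5.0
ee_pos: [496.1, 37.1, 66.1]
tool_rot: [-0.273, 3.129, 0.0]
ft_force: [0.5, 0.5, 0.9]
gripper_width: 0.005
finger_force: 0.7
```

```bash
python3 -m crank '[[1,0,0,0.001,0,0,0],[1,0,0,0.002,0,0,0],[1,0,0,0.002,0,0,0],[1,0,0,0.002,0,0,0]]'; python3 -m crank '[[1,0,0,0.001,0,0,0],[1,0,0,0.001,0,0,0],[1,0,0,0.001,0,0,0]]'
```

```text
t: 5.33
ee_pos: [496.3, 37.1, 65.4]
tool_rot: [-0.273, 3.128, 0.0]
ft_force: [-3.7, -0.1, 12.4]
gripper_width: 0.008
finger_force: 6.6
t: 5.58
ee_pos: [496.3, 37.1, 65.2]
tool_rot: [-0.273, 3.128, 0.0]
ft_force: [-5.0, 0.2, 19.5]
gripper_width: 0.006
finger_force: 9.8
```

```bash
python3 -m crank '[[1,0,0,0,0,0,0],[1,0,0,0,0,0,0],[1,0,0,0,0,0,0],[1,0,0,0,0,0,0],[1,0,0,0,0,0,0],[1,0,0,0,0,0,0],[1,0,0,0,0,0,0],[1,0,0,0,0,0,0],[1,0,0,0,0,0,0],[1,0,0,0,0,0,0],[1,0,0,0,0,0,0],[1,0,0,0,0,0,0]]'; python3 - <<'E'
from h import *
S=bot.capture("scene");T=bot.capture("top")
cv2.imwrite("pics/c3.png",np.hstack([cv2.resize(S[170:370,200:400],(400,400)),cv2.resize(T[80:280,130:330],(400,400))])[:,:,::-1])
E
```

```text
t: 6.58
ee_pos: [496.3, 37.1, 65.2]
tool_rot: [-0.273, 3.128, 0.0]
ft_force: [-5.4, -0.5, 18.4]
gripper_width: 0.004
finger_force: 9.7
```

View pics/c3.png

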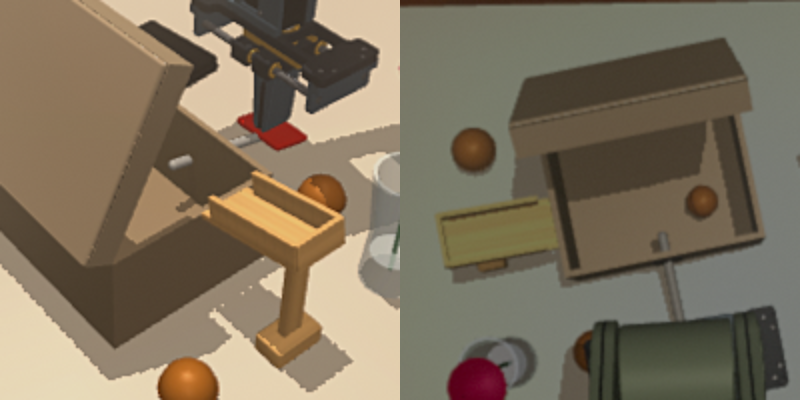

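The walnut lies in the box (right half, (702,201)), the lid is wide open and the chute is empty. Next I ease the lever up.

```bash
python3 -m crank '[[1,0,0,-0.002,0,0,0],[1,0,0,-0.004,0,0,0],[1,0,0,-0.006,0,0,0],[1,0,0,-0.008,0,0,0],[1,0,0,-0.010,0,0,0],[1,0,0,-0.012,0,0,0],[1,0,0,-0.014,0,0,0],[1,0,0,-0.016,0,0,0],[1,0,0,-0.018,0,0,0],[1,0,0,-0.020,0,0,0],[1,0,0,-0.022,0,0,0],[1,0,0,-0.024,0,0,0]]'; python3 -m crank '[[1,0,0,-0.002,0,0,0],[1,0,0,-0.004,0,0,0],[1,0,0,-0.006,0,0,0],[1,0,0,-0.0075,0,0,0],[1,0,0,-0.009,0,0,0],[1,0,0,-0.0105,0,0,0],[1,0,0,-0.012,0,0,0],[1,0,0,-0.0135,0,0,0],[1,0,0,-0.015,0,0,0],[1,0,0,-0.016,0,0,0],[1,0,0,-0.017,0,0,0],[1,0,0,-0.018,0,0,0]]';python3 -m crank '[[1,0,0,-0.001,0,0,0],[1,0,0,-0.002,0,0,0],[1,0,0,-0.003,0,0,0],[1,0,0,-0.004,0,0,0],[1,0,0,-0.005,0,0,0],[1,0,0,-0.006,0,0,0],[1,0,0,-0.007,0,0,0],[1,0,0,-0.008,0,0,0],[1,0,0,-0.009,0,0,0],[1,0,0,-0.010,0,0,0],[1,0,0,-0.011,0,0,0],[1,0,0,-0.012,0,0,0]]'
```

```text
t: 7.68
ee_pos: [495.9, 37.1, 87.3]
tool_rot: [-0.273, 3.129, 0.0]
ft_force: [0.1, 0.3, 2.5]
gripper_width: 0.005
finger_force: 0.9
t: 8.68
ee_pos: [496.0, 37.1, 105.1]
tool_rot: [-0.273, 3.129, 0.0]
ft_force: [1.8, -0.1, 1.9]
gripper_width: 0.004
finger_force: 1.0
t: 9.68
ee_pos: [495.2, 37.0, 116.6]
tool_rot: [0.273, -3.128, -0.0]
ft_force: [0.2, -0.4, 0.9]
gripper_width: 0.003
finger_force: 0.0
```

Contact is gone. I'll retreat upwards and check.

```bash
python3 -m crank '[[1,0,0,-0.003,0,0,0],[1,0,0,-0.006,0,0,0],[1,0,0,-0.01,0,0,0],[1,0,0,-0.03,0,0,0],[1,0,0,-0.06,0,0,0],[1,0,0,-0.09,0,0,0],[1,0,0,-0.12,0,0,0],[1,0,0,-0.14,0,0,0],[1,0,0,-0.14,0,0,0],[1,0,0,-0.14,0,0,0],[1,0,0,-0.14,0,0,0]]'; python3 - <<'E'
from h import *
S=bot.capture("scene")
cv2.imwrite("pics/c4.png",S[:,:,::-1])
c=red(S,300,370,190,240);m=cv2.moments(c);print(m['m10']/m['m00'],m['m01']/m['m00'])
E
```

```text
t: 10.6
ee_pos: [495.2, 37.0, 256.2]
tool_rot: [0.273, -3.128, -0.0]
ft_force: [0.7, 1.4, -0.4]
gripper_width: 0.004
finger_force: 0.0Traceback (most recent call last):
  File "<stdin>", line 4, in <module>
ZeroDivisionError: float division by zero
```

View pics/c4.png

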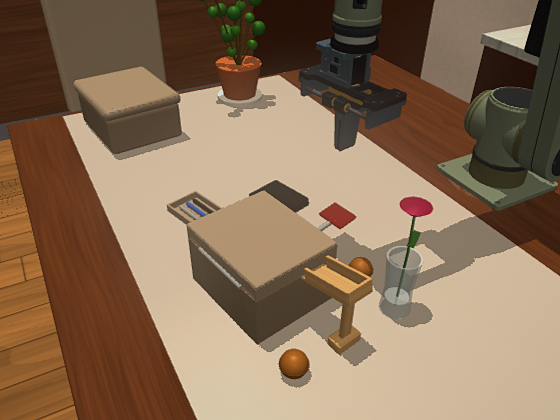

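The lid is shut just as at the start, the paddle is back at (338,215), the chute is empty, and the tray, wallet and vase are unmoved. The hand is well clear.

```bash
python3 -c "
from bench import bot
print(bot.hand_in())"
```

```text
the job is handed in; nothing more can be done
None
```

I pressed the lever to its stop and the walnut rolled into the box. I then eased the lid shut, took the hand clear, and handed the job in at about 10.7 s; no verdict came back.

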